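# Clamp a microplate in the shaker and latch the clamp

### The arm

A 6-joint arm with a two-finger parallel gripper is mounted at the origin on a cart in front of the work surface, level with it; the furniture and walls round the work are solid. World frame = base frame: x ahead of the robot, y to its left, z up, the work surface at z = 0. Lengths are in m, angles in rad, forces in N, time in s.
With the tool pointing down it reaches from about 0.35 to 0.975 m from the base axis. Payload 17.4 kg.
Tool frame: the origin (TCP) lies midway between the tips of the shut fingers; the grasp point (between the pads) lies 19 mm behind it (robot.grip_depth is the distance from the TCP to the grasp point, in m); z points along the fingers, y is the direction in which the jaws open and shut (so a half turn about z gives the same grasp; the last joint's range is limited). The gripper opens to 85 mm and grips with 20 to 120 N. Pads are 22 mm wide; open, the fingers measure 114 mm over their backs; the gripper's body (76 mm by 85 mm) begins 54 mm behind the grasp point. The pads swing forward as they close: fully open they stand 13 mm farther back than shut.
Start: joints at [-1.15, 0.116, 1.442, -0, 1.584, -0.038], TCP at [0.299, -0.605, 0.196] pointing down, gripper open.
Joint ranges: [-2.83, 2.83], [-0.83, 2.19], [0.07, 2.5], [-1.14, 4.28], [0.01, 3], [-2.97, 2.97]. Speed limits (rad/s): [1.89, 1.89, 2.22, 3.14, 3.14, 3.14].

### API

Orientations are given as a unit quaternion [w, x, y, z].
In Python, from workcell import robot, optics, hand_in gives the robot as it stands.
- The arm moves only by the tool drive_tool, never from a script. Its argument "deltas" is a list that holds one entry, the list of rows, each a list of 4 numbers: the shift along the tool's x, y, z in mm, then the turn about the tool's z in rad. In form: [[[x, y, z, turn], ...]]. A call has exactly 8 rows; each row is the pose to reach, as a shift and turn from the pose commanded when the call began, along the tool's axes at that moment; what a row does not reach only later rows make up. A row lasts 1/10 s, in which the tool goes at most 50 mm and 8.59 degrees, less where a joint would pass 70% of its speed; a pose out of reach is approached as far as the arm can. A call with a gripper value outside its range is refused whole. "fingers" is the closure, from -1 (fully open) to 1 (shut), set as the call begins (left out, the last holds). The fingers move at their own pace and stop on an object; "force" is the grip in N (left out, the last holds). Time passes only in rows, so rows that repeat a pose let the fingers close, or fill a call up. It gives the time, the measured TCP pose, the force and the opening at its end, in the units of the state.
- robot.state(): the state, without advancing time (a new reading comes with each control period).
- optics.read_camera(name): name is "side" or "top"; returns the picture (400x640x3 uint8, red, green, blue); there is no depth.
- optics.calibration(name): a dict with "intrinsics" (3x3 intrinsics, pixels), "rvec" (rotation vector, rad) and "tvec" (3), from world to camera coordinates, as OpenCV has them. Camera axes: x right, y down, z forward; pixel columns grow to the right and rows downward; lengths in m; the calibration is good to about 2 mm. A picture is of the moment at which its call begins. calibration takes no time and is no camera call.
- hand_in(): hands the job in, once; it reports no verdict.
The state is a dict: "t": time; "q": joint angles; "joint_velocities": joint speeds; "tau": joint torques, N m; "ee_pos": TCP position; "eef_rot": TCP orientation; "contact_force": force on the tool from outside, world axes, zero at the start; "torque": the same for the moment, N m; "grip_width": opening from 0.0 (shut) to 1.0 (fully open).
Only numpy, scipy, OpenCV 4.12 (cv2) and the standard library are available. Lean on these libraries where they do the work, as an engineer would, in place of code of your own. Each camera call takes 0.05 s, during which the arm holds its last target.

### The job

The white 96-well plate lies loose in the tray of the plate shaker: clamp it. With closed fingers push the clamp's black knob along the long leg of its L-shaped slot as far as the corner, then round the corner and right to the end of the short leg at the green dot, so that the sprung jaw holds the plate against the rear stops and the clamp stays latched once you let go. Only push the knob, never take it between the fingers, do not touch or lift the plate, and leave everything else on the desk where it is.

Things in the scene. Friction and masses are not known exactly. Their poses are not given: they have to be found in the camera images.
- shaker: plate shaker, fixed to the desk: white housing 260 mm deep (its x), 204 mm wide (its y), dark tray on top 70 mm above the desk. Origin under its centre at desk height; x points from the control panel and clamp (the robot's side) to the rear stops, y to the left seen from the panel, z up. Nothing on it is higher than the knob's top, 113 mm above the desk
- slot_start (a point): point on top of the cover where the knob's axis stands at the start of the long leg, beside the red dot; shaker x -95, y -12 mm. The cover is a flat aluminium plate, x -122 to -40, y -60 to +60 mm of the shaker, its top 86 mm above the desk; on it stand only the knob, and screw heads and dots under 1.5 mm high
- slot_corner (a point): point on top of the cover where the knob's axis stands at the corner of the slot: shaker x -65, y -12 mm, 86 mm above the desk. The slot is 10 mm wide and guides the knob's 8 mm pin; its inner corner is bevelled by 4 mm
- slot_end (a point): point on top of the cover where the knob's axis stands at the end of the short leg, the latched place beside the green dot: shaker x -65, y +12 mm, 86 mm above the desk. The short leg always leads to +y of the shaker
- knob (a point): centre of the clamp's round black knob, which is 18 mm in diameter with an upright side from 2 to 27 mm above the cover; this point lies half-way up, 100.5 mm above the desk. It moves with the clamp, cannot be lifted or turned, and keeps its height
- clamp_slide (a joint): travel of knob and carriage along the long leg (shaker +x), m: 0 at the red dot, 0.030 at the corner (hard end). Starts between 0 and 0.010; about 1.5 N of friction; stays where left until the jaw meets the seated plate. Over the last 4 mm the jaw's spring pushes back, up to 8 N: let go at the corner, the knob springs back some 3 mm. Latched it reads about 0.029
- lock_slide (a joint): travel of the knob along the short leg (shaker +y), m: 0 in the long leg, 0.024 at the end of the short leg (hard end). The slot lets it move more than 1 mm only when clamp_slide is within a few mm of 0.030. About 1 N of friction; the jaw's spring presses the pin on the slot's edge, so it stays where it is left in the short leg
- jaw: the clamp's jaw, a bar 88 mm wide and 12 mm high with a rubber face, on the tray, pushed along shaker +x by the carriage through springs (8 mm of spring travel); origin at the middle of the face that meets the plate, 1 mm above the tray
- plate: white 96-well plate, 86 mm (its x) x 128 mm (its y) x 14 mm, flat and loose on the tray between jaw and rear stops; origin at the centre of its underside. It starts 4 to 12 mm short of the stops, perhaps a little askew; against the stops its centre is at shaker x = 65 mm. The jaw pushes it there. Side guides leave 2.5 mm of play each side
- clear_plate: a second 96-well plate, clear and not part of the job, 86 x 128 x 14 mm, lying on the desk to the left; origin at the centre of its underside
- notebook: dark blue notebook, 105 x 152 x 14 mm, lying on the desk to the left; origin at the centre of its underside
- marker: black and white marker pen, 135 mm long, 16 mm thick, lying on the desk to the right of the shaker; origin under its middle, its y axis along the pen
- tip_case: blue pipette-tip box with a lid, 90 x 120 x 67 mm, on the desk to the right; origin at the centre of its underside
- pipette: pipette lying on the desk at the front right, 237 mm long along its y axis, 29 mm high; origin under its middle
- petri: orange-brown petri dish, 84 mm across, 6 mm high, on the desk to the left; origin at the centre of its underside
Things that resemble listed ones, but are neither listed nor needed, are in the scene too. Leave any yellow look-alike of the plate alone.

How it is judged:
On the way:
1. the knob has been pushed along the long leg to the corner (value of joint clamp_slide above 0.026 m and value of joint lock_slide below 0.012 m).
At the end, for the whole second after the job is handed in: The knob stands in the short leg, within 4 mm of its end (lock_slide over 0.020, clamp_slide over 0.0265); the jaw presses on the plate with more than 2 N; the plate lies flat on the tray, at rest, within 2 mm of the rear stops and square to them within 1.4 degrees (value of joint clamp_slide above 0.0265 m and value of joint lock_slide above 0.02 m and contact force between jaw and plate above 2 N and x of plate in the frame of shaker above 0.063 m and z of plate in the frame of shaker below 0.072 m and angle between the x axis of plate and the x axis of shaker, either way round below 0.025 rad and linear speed of plate below 0.01 m/s); the robot touches nothing.
It fails at once if the knob is taken between the fingers (horizontal distance between the grasp point and knob below 0.011 m and z of the grasp point in the frame of knob below 0.024 m).
It fails at once if the robot touches the plate (contact force between any of the arm, the fingers and plate above 0.5 N).
It fails at once if the plate is lifted or tipped (z of plate in the frame of shaker above 0.076 m or angle between plate's own z axis and vertical above 0.1 rad).
It fails at once if something else on the desk is moved by more than 20 mm (distance of any of clear_plate, notebook, marker, tip_case, pipette, petri from where it was at the start of the episode above 0.02 m).
It also fails if it takes over 48 s, if anything falls off the work surface, if the arm or the gripper's body presses on something with over 40 N, if the wrist force passes 120 N, or if a joint passes its speed limit or range.

## Working session

There is one attempt and no reset: what is moved stays moved. The work goes in short steps, Python scripts to look and compute and a tool call to move; the robot and the scene stay as the last step left them, time stands still between calls to the robot, and variables do not carry over. Pictures are saved under pics/ and viewed, and the job is handed in when it is done.

Besides the shell and the picture viewer there is one more tool, called after "Call:" by a JSON object that holds its "name" and its "arguments". drive_tool: Moves the arm, as the interface text tells. Its arguments: {"type":"object","properties":{"deltas":{"type":"array"},"fingers":{"type":"number"},"force":{"type":"number"}},"required":["deltas"]}

```bash
mkdir -p pics
python3 - <<'E'
from workcell import robot, optics
import cv2
for n in("top","side"):
    im=optics.read_camera(n); cv2.imwrite(f"pics/{n}0.png",im[:,:,::-1]); c=optics.calibration(n); print(n,c)
print(robot.state())
E
```

```text
top {'intrinsics': array([[486.87413576,   0.        , 319.60717457],
       [  0.        , 486.87413576, 190.70447551],
       [  0.        ,   0.        ,   1.        ]]), 'rvec': array([ 2.11054857, -2.1190797 ,  0.21200558]), 'tvec': array([-0.11561133,  0.52473841,  1.62606507])}
side {'intrinsics': array([[474.87446052,   0.        , 319.51042554],
       [  0.        , 474.87446052, 204.19049423],
       [  0.        ,   0.        ,   1.        ]]), 'rvec': array([ 1.85776532, -1.0107148 ,  0.59624874]), 'tvec': array([-0.38012511,  0.28935818,  1.55618872])}
{'t': 0.1, 'q': array([-1.14980628e+00,  1.16417794e-01,  1.44219959e+00, -2.13443111e-05,
        1.58398907e+00, -3.78113768e-02]), 'joint_velocities': array([ 0.00142532, -0.00228152, -0.00100448, -0.0002009 ,  0.00031151,
        0.0020051 ]), 'tau': array([ 1.92641957e-03, -7.33668637e+01, -6.33790469e+01,  9.17518349e-06,
        5.27826167e-03,  1.20511345e-05]), 'ee_pos': array([ 0.29883451, -0.60501658,  0.19544895]), 'eef_rot': array([-4.95594330e-04,  9.73802750e-01,  2.27393814e-01, -1.06999860e-04]), 'contact_force': array([ 0.00333192, -0.26092615, -0.27452426]), 'torque': array([ 0.02377815,  0.00348153, -0.00714984]), 'grip_width': 1.0036261989891082}
```

View pics/top0.png

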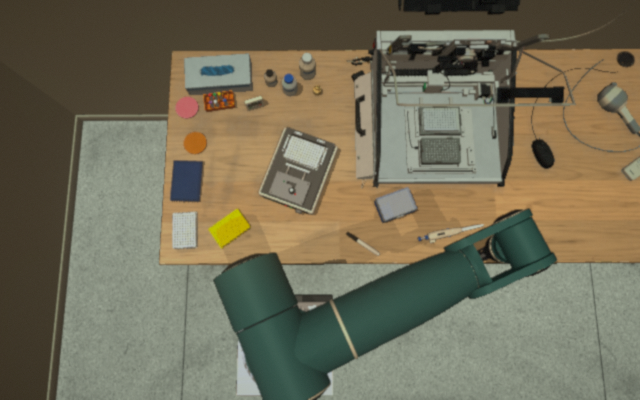

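View pics/side0.png

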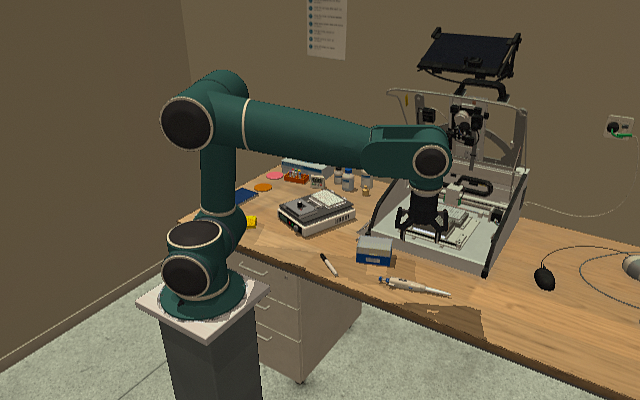

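Run:
```python
import cv2
a=cv2.imread("pics/top0.png")[120:220,250:350]; cv2.imwrite("pics/topc.png",cv2.resize(a,(600,600),interpolation=cv2.INTER_CUBIC))
a=cv2.imread("pics/side0.png")[175:245,270:370]; cv2.imwrite("pics/sidec.png",cv2.resize(a,(800,560),interpolation=cv2.INTER_CUBIC))
```

```text
(no output)
```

View pics/topc.png

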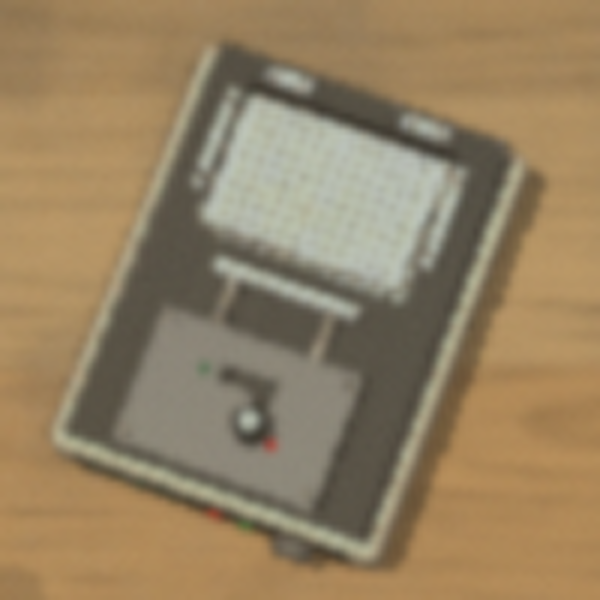

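View pics/sidec.png

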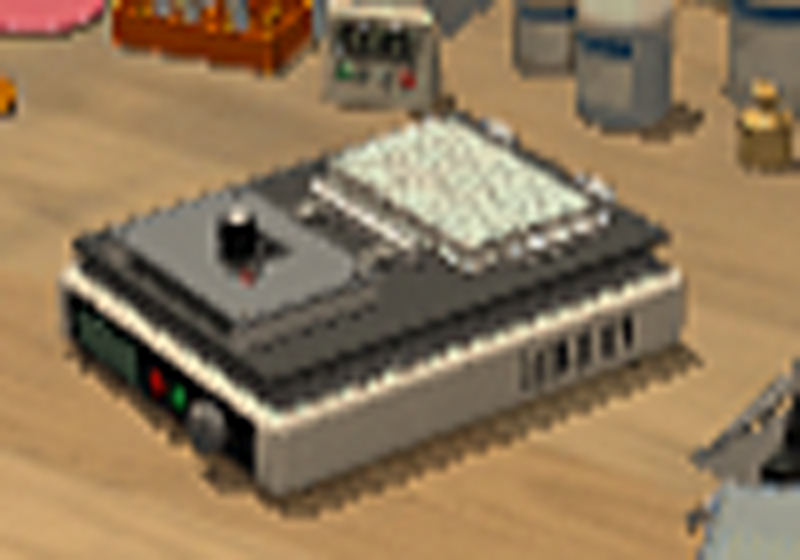

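```bash
cat > h.py <<'E'
import numpy as np, cv2
from scipy.optimize import least_squares
from workcell import robot, optics
C={n:optics.calibration(n) for n in("top","side")}
def proj(n,P):
    c=C[n]; return cv2.projectPoints(np.asarray(P,float).reshape(-1,1,3),c["rvec"],c["tvec"],c["intrinsics"],None)[0].reshape(-1,2)
def ray(n,uv,z):
    c=C[n];R=cv2.Rodrigues(c["rvec"])[0];o=-R.T@c["tvec"];d=R.T@np.linalg.inv(c["intrinsics"])@[uv[0],uv[1],1]
    return o+d*(z-o[2])/d[2]
def S(p,P):
    x,y,t=p;P=np.asarray(P,float).reshape(-1,3);c,s=np.cos(t),np.sin(t)
    return np.c_[x+c*P[:,0]-s*P[:,1],y+s*P[:,0]+c*P[:,1],P[:,2]]
E
python3 - <<'E'
from h import *
cov=np.array([[-.04,.06,.086],[-.04,-.06,.086],[-.122,-.06,.086],[-.122,.06,.086]])
ct=np.array([[165,308],[360,372],[315,508],[118,440]]);cs=np.array([[235,187],[362,272],[240,322],[115,232]])
T=lambda a:np.array([250,120])+(np.asarray(a)+.5)/6-.5
D=lambda a:np.array([270,175])+(np.asarray(a)+.5)/8-.5
hc=np.array([[.13,.102,.06],[.13,-.102,.06],[-.13,-.102,.06],[-.13,.102,.06]])
ht=np.array([[212,45],[520,155],[370,558],[58,440]])
ests={}
for nm,f in [("top",lambda p:(proj("top",S(p,cov))-T(ct)).ravel()),("side",lambda p:(proj("side",S(p,cov))-D(cs)).ravel()),("tophouse",lambda p:(proj("top",S(p,hc))-T(ht)).ravel()),
 ("both",lambda p:np.r_[(proj("top",S(p,cov))-T(ct)).ravel(),(proj("side",S(p,cov))-D(cs)).ravel()])]:
    r=least_squares(f,[.8,0,0.2] if 0 else [.6,.1,-.4]);print(nm,r.x.round(4),r.fun.round(2))
k1=ray("top",T([250,416]),.113);k2=ray("side",D([238,214]),.113)
print(k1,k2)
p=r.x
for k in(k1,k2,ray("top",T([270,446]),.0865),ray("top",T([205,368]),.0865)):
    c,s=np.cos(p[2]),np.sin(p[2]);d=k[:2]-p[:2];print((c*d[0]+s*d[1]).round(4),(-s*d[0]+c*d[1]).round(4))
E
```

```text
top [ 0.6062 -0.042  -0.3289] [-0.23 -0.22  0.59  0.08  0.2  -0.01 -0.56  0.14]
side [ 0.6033 -0.0416 -0.3605] [ 0.39 -0.25  1.5   0.21 -0.47  0.08 -1.44 -0.27]
tophouse [ 0.6002 -0.0431 -0.356 ] [-0.95 -1.4   2.12 -0.61  1.3   1.2  -2.46  0.59]
both [ 0.605  -0.0416 -0.3393] [-0.4  -0.1   0.3   0.54 -0.33  0.38 -0.97  0.19  0.5  -0.25  2.14  0.02
  0.45  0.05 -1.09 -0.12]
[ 0.51846596 -0.02352185  0.113     ] [ 0.51900619 -0.02049242  0.113     ]
-0.0877 -0.0117
-0.0882 -0.0087
-0.0955 -0.0249
-0.0653 0.0251
```

```bash
cat >> h.py <<'E'
def overlay(n,im,p,box,s,lines,out):
    x0,y0,x1,y1=box
    a=cv2.resize(im[y0:y1,x0:x1],None,fx=s,fy=s,interpolation=cv2.INTER_CUBIC)
    for L,col in lines:
        q=(proj(n,S(p,L))-[x0,y0]+.5)*s-.5
        cv2.polylines(a,[np.round(q*16).astype(np.int32)],True,col,1,cv2.LINE_AA,4)
    cv2.imwrite(out,a)
def rect(x0,x1,y0,y1,z): return [[x0,y0,z],[x1,y0,z],[x1,y1,z],[x0,y1,z]]
def circ(x,y,r,z): return [[x+r*np.cos(t),y+r*np.sin(t),z] for t in np.linspace(0,6.28,24,endpoint=False)]
L=[(rect(-.122,-.04,-.06,.06,.086),(0,255,255)),(rect(-.13,.13,-.102,.102,0.0),(255,0,255)),(circ(-.088,-.012,.009,.113),(255,255,0)),(circ(-.065,.012,.005,.086),(0,255,0))]
E
python3 - <<'E'
from h import *
a=cv2.imread("pics/top0.png");b=cv2.imread("pics/side0.png")
for i,p in enumerate([(.605,-.0416,-.34),(.605,-.0416,-.36)]):
    overlay("top",a,p,(250,120,350,220),6,L,f"pics/ot{i}.png")
    overlay("side",b,p,(270,175,370,245),8,L,f"pics/os{i}.png")
x=np.hstack([cv2.resize(cv2.imread(f"pics/ot{i}.png"),(400,400)) for i in(0,1)]);cv2.imwrite("pics/otb.png",x)
E
```

```text
(no output)
```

View pics/ot1.png

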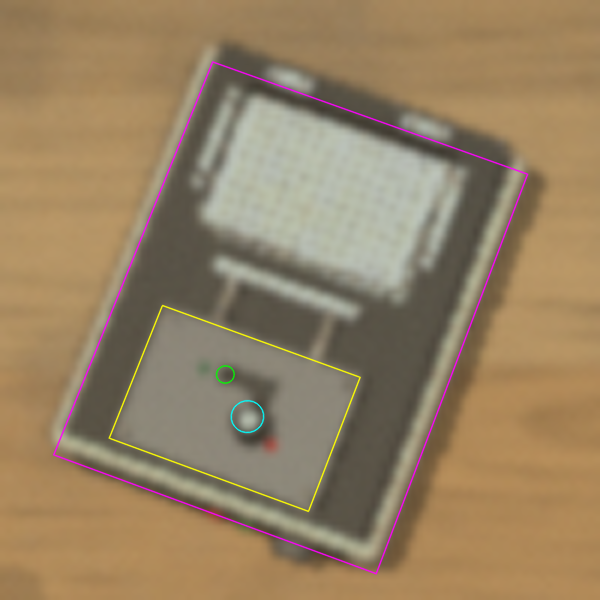

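View pics/os1.png

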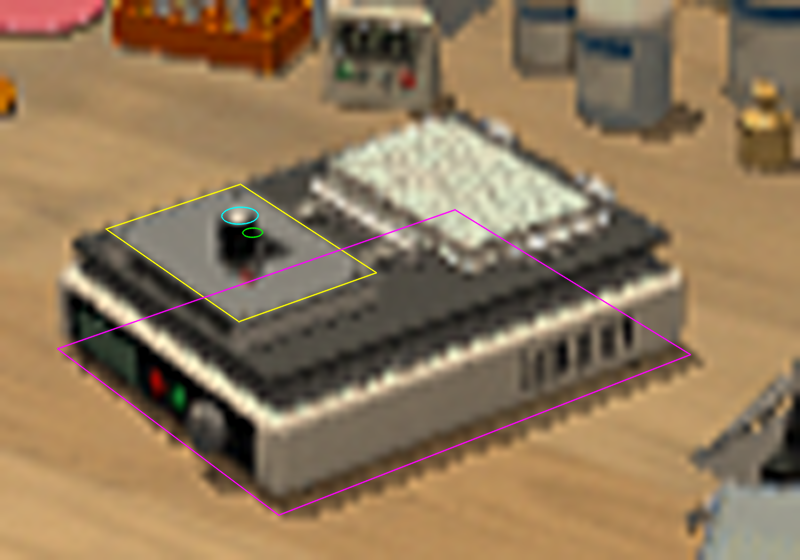

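View pics/ot0.png

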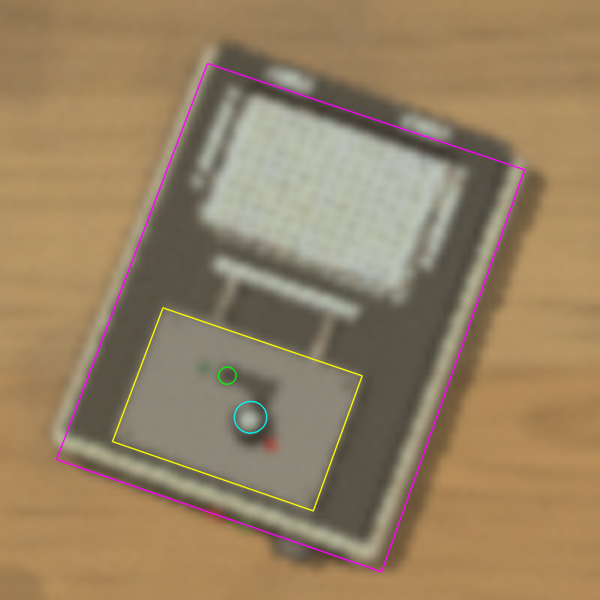

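```bash
cat >> h.py <<'E'
from scipy.spatial.transform import Rotation
P=(.605,-.0416,-.35)
def status():
    s=robot.state();R=Rotation.from_quat(s["eef_rot"],scalar_first=True).as_matrix()
    c,si=np.cos(P[2]),np.sin(P[2]);d=s["ee_pos"][:2]-P[:2]
    print("t",s["t"],"ee",s["ee_pos"].round(4),"shaker xy mm",(1e3*np.array([c*d[0]+si*d[1],-si*d[0]+c*d[1]])).round(1),"F",s["contact_force"].round(1),"grip",round(float(s["grip_width"]),3))
    return s,R
def to(x,y,z): # shaker mm-> tool delta mm
    s,R=status(); w=S(P,[x/1e3,y/1e3,z])[0]; print("delta",(1e3*R.T@(w-s["ee_pos"])).round(1),"xang",np.arctan2(R[1,0],R[0,0]).round(3))
def dirs():
    s,R=status()
    for v in((1,0),(0,1)):
        w=S((0,0,P[2]),[v[0],v[1],0])[0];print(v,(R.T@w).round(3))
E
python3 -c "
from h import *
k=np.array([-88,-12]);n=np.array([np.cos(.809),np.sin(.809)])
print(k-45*n,k-20*n);to(*(k-45*n),.19);dirs()"
```

```text
[-119.06000689  -44.56187913] [-101.80444751  -26.47194628]
t 0.1 ee [ 0.2988 -0.605   0.1954] shaker xy mm [ -94.4 -634.2] F [ 0.  -0.3 -0.3] grip 1.004
delta [ 409.6 -424.9    5.9] xang 0.459
t 0.1 ee [ 0.2988 -0.605   0.1954] shaker xy mm [ -94.4 -634.2] F [ 0.  -0.3 -0.3] grip 1.004
(1, 0) [ 0.69   0.723 -0.001]
(0, 1) [ 0.723 -0.69   0.001]
```

Call:
{"name": "drive_tool", "arguments": {"deltas": [[[25,-26,0,0],[55,-57,0,0],[85,-88,0,0],[115,-119,0,0],[145,-150,0,0],[175,-181,0,0],[205,-212,0,0],[235,-244,0,0]]], "fingers": 1, "force": 40}}

```text
t: 0.9
ee_pos: [0.4016, -0.2807, 0.1959]
eef_rot: [-0.0, 0.974, 0.227, -0.0]
contact_force: [0.6, -0.6, -0.1]
grip_width: -0.003
```

```bash
python3 -c "
from h import *
to(-119,-44.5,.19)"
```

```text
t 0.9 ee [ 0.4016 -0.2807  0.1959] shaker xy mm [-109.1 -294.3] F [ 0.6 -0.6 -0.1] grip -0.003
delta [ 173.8 -179.7    5.9] xang 0.458
```

Call:
{"name": "drive_tool", "arguments": {"deltas": [[[30,-31,0,0],[60,-62,0,0],[90,-93,0,0],[120,-124,0,0],[145,-150,0,0],[165,-170,0,0],[174,-180,20,0],[174,-180,40,0]]]}}

```text
t: 1.7
ee_pos: [0.4783, -0.0422, 0.1557]
eef_rot: [-0.0, 0.974, 0.228, 0.0]
contact_force: [0.2, 0.3, -0.8]
grip_width: -0.001
```

```bash
python3 -c "
from h import *
to(-119,-44.5,.095)
for n in('top','side'): cv2.imwrite(f'pics/{n}1.png',optics.read_camera(n)[:,:,::-1])
a=cv2.imread('pics/side1.png');overlay('side',a,P,(240,125,380,245),5,L[:1],'pics/s1c.png')
"
```

```text
t 1.7 ee [ 0.4783 -0.0422  0.1557] shaker xy mm [-118.8  -44. ] F [ 0.2  0.3 -0.8] grip -0.001
delta [-0.5  0.2 60.7] xang 0.461
```

View pics/s1c.png

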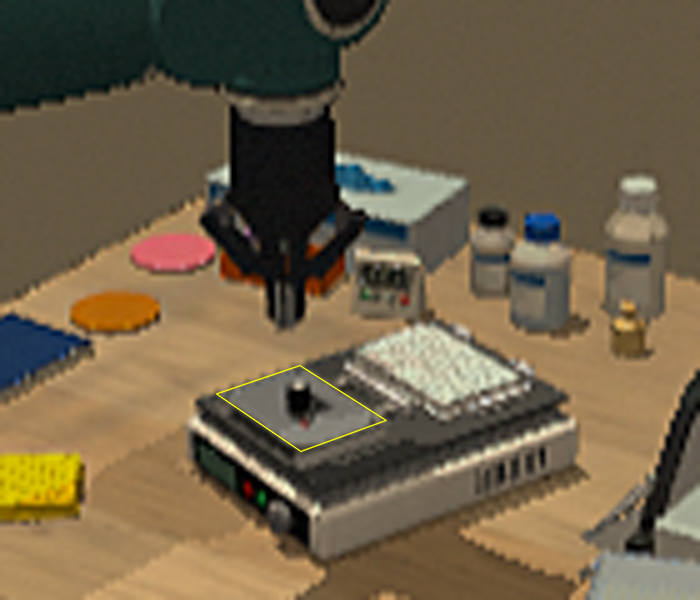

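Call:
{"name": "drive_tool", "arguments": {"deltas": [[[0,0,20,0],[0,0,40,0],[0,0,55,0],[0,0,60,0],[5,0,60,0],[10,0,60,0],[14,0,60,0],[16,0,60,0]]]}}

```text
t: 2.6
ee_pos: [0.4929, -0.0366, 0.0967]
eef_rot: [0.0, 0.974, 0.228, 0.0]
contact_force: [-0.1, -0.8, -0.1]
grip_width: -0.0
```

```bash
python3 -c "
from h import *
status()
for n in('top','side'): cv2.imwrite(f'pics/{n}2.png',optics.read_camera(n)[:,:,::-1])
a=cv2.imread('pics/side2.png');overlay('side',a,P,(270,165,370,240),8,L[:1],'pics/s2c.png')
"
```

```text
t 2.6 ee [ 0.4929 -0.0366  0.0967] shaker xy mm [-107.   -33.7] F [-0.1 -0.8 -0.1] grip -0.0
```

View pics/s2c.png

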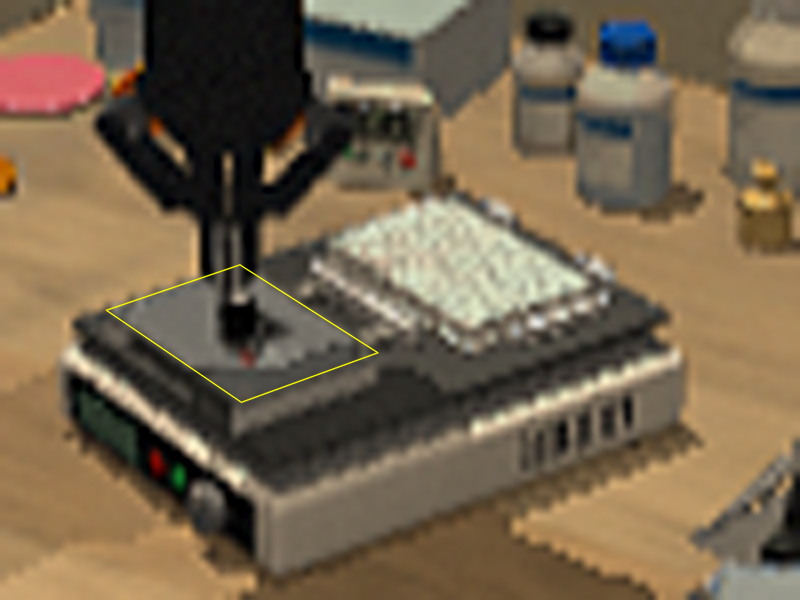

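```bash
python3 -c "
from h import *
s,R=status()
for w in (s['ee_pos'],S(P,[-.088,-.012,.113])[0]):
  print((proj('side',w)[0]-[270,165]+.5)*8,(proj('top',w)[0]-[250,120]+.5)*6)
a=cv2.imread('pics/top2.png');overlay('top',a,P,(250,120,350,220),6,L[:1],'pics/t2c.png')
"
```

```text
t 2.7 ee [ 0.4926 -0.0367  0.0964] shaker xy mm [-107.3  -33.9] F [ 0.3 -0.1 -0.2] grip 0.001
[235.13603    354.06400669] [275.43256731 467.91691779]
[241.22585126 296.23323743] [249.00911738 416.93994049]
```

View pics/t2c.png

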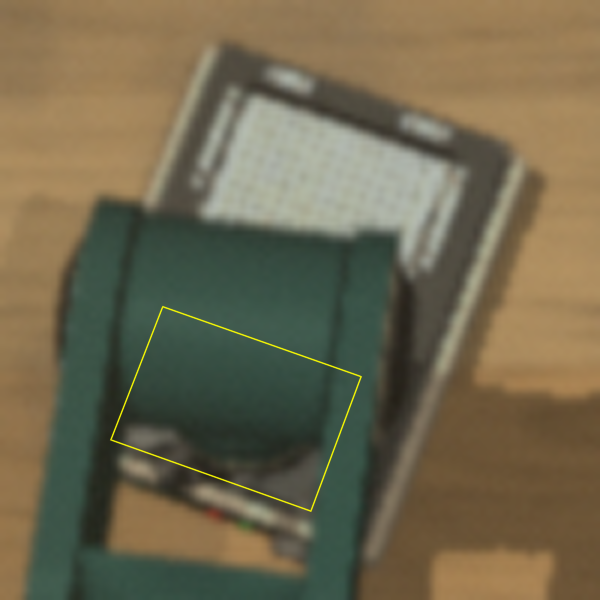

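```bash
python3 -c "
from h import *
w=np.array([.4783,-.0422,.1557])
print((proj('side',w)[0]-[240,125]+.5)*5)
w=np.array([.2988,-.605,.1954]); print(proj('side',w))
a=cv2.imread('pics/side2.png')[190:225,280:320];cv2.imwrite('pics/s2z.png',cv2.resize(a,None,fx=18,fy=16,interpolation=cv2.INTER_NEAREST))
a=cv2.imread('pics/side1.png')[165:225,280:320];cv2.imwrite('pics/s1z.png',cv2.resize(a,None,fx=10,fy=10,interpolation=cv2.INTER_NEAREST))
"
```

```text
[289.8075409  362.52977203]
[[417.9073397  255.39749391]]
```

View pics/s2z.png

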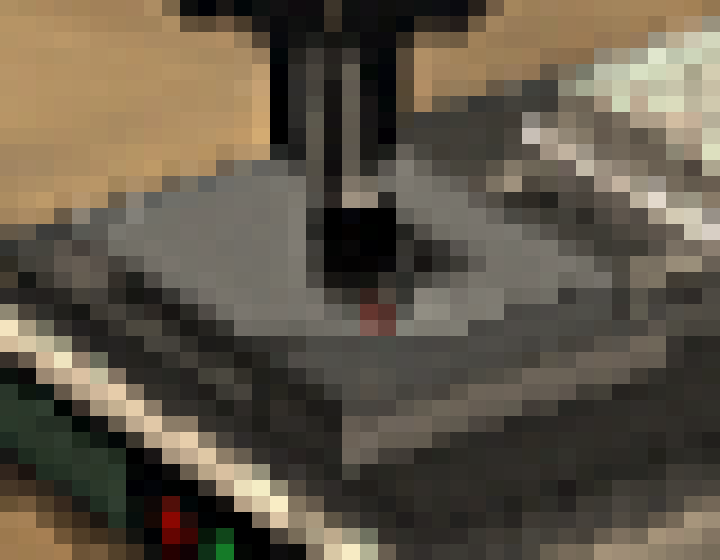

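View pics/s1z.png

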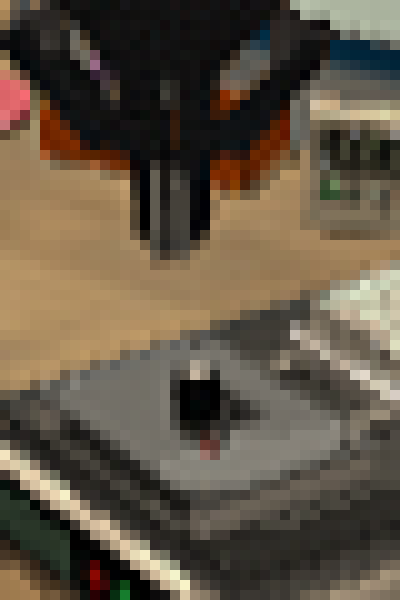

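```bash
python3 -c "
from h import *
w=np.array([.4926,-.0367,.0964])
for d in (0,.019,.073,.15): print(d,proj('side',w+[0,0,d])[0], (proj('side',w+[0,0,d])[0]-[270,165]+.5)*8)
w=np.array([.2988,-.605,.1954])
for d in (0,.013,.03,.09,.2): print(d,proj('side',w+[0,0,d])[0],((proj('side',w+[0,0,d])[0]-[380,170]+.5)*6))
a=cv2.imread('pics/side0.png')[170:270,380:480];cv2.imwrite('pics/s0z.png',cv2.resize(a,None,fx=6,fy=6,interpolation=cv2.INTER_CUBIC))
for n in ('top','side'):
  c=C[n];R=cv2.Rodrigues(c['rvec'])[0];print(-R.T@c['tvec'])
"
```

```text
0 [298.90681918 208.75511515] [235.25455347 354.04092117]
0.019 [298.7649533  204.46425828] [234.1196264  319.71406622]
0.073 [298.35416846 192.0397139 ] [230.83334767 220.31771119]
0.15 [297.74823964 173.71287056] [225.98591716  73.70296444]
0 [417.9073397  255.39749391] [230.44403821 515.38496345]
0.013 [418.3027031  251.68492663] [232.81621857 493.10955981]
0.03 [418.82501011 246.78032509] [235.95006063 463.68195056]
0.09 [420.71790166 229.00557064] [247.30740998 357.03342384]
0.2 [424.4019398  194.41147407] [269.41163883 149.46884445]
[ 0.18855261 -0.11953827  1.69792888]
[-0.82313397 -1.00316537  0.98288164]
```

View pics/s0z.png

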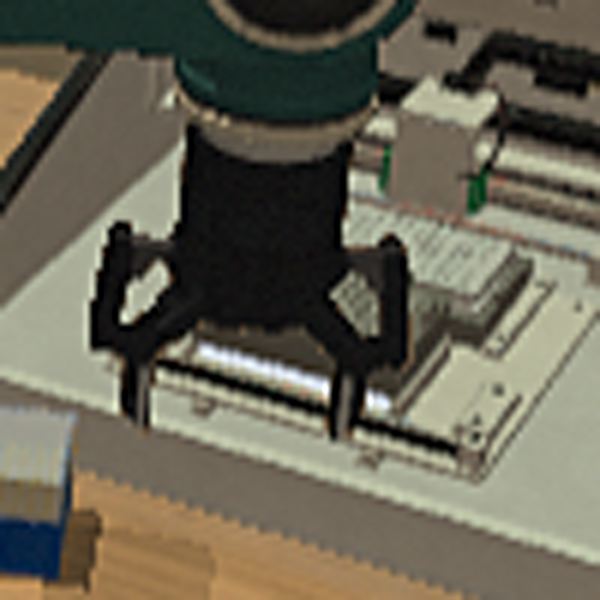

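```bash
python3 -c "
from h import *
print('base',proj('side',[[0,0,0],[0,0,.1]]),proj('top',[[0,0,0],[0,0,.1],[0,0,.2]]))
w=np.array([.4926,-.0367,.0964])
for d in (0,.073,.2,.25,.3,.35): print(d,proj('top',w+[0,0,d])[0], (proj('top',w+[0,0,d])[0]-[250,120]+.5)*6)
"
python3 -c "
import cv2
a=cv2.imread('pics/top2.png')[130:330,200:400];cv2.imwrite('pics/t2d.png',cv2.resize(a,None,fx=3,fy=3))
a=cv2.imread('pics/side2.png')[60:340,120:400];cv2.imwrite('pics/s2d.png',cv2.resize(a,None,fx=2,fy=2))"
```

```text
base [[203.51440014 292.48878781]
 [199.63280818 267.45702335]] [[284.99099131 347.82091776]
 [282.71134007 351.52445688]
 [280.11931825 355.73547567]]
0 [295.41781839 197.47352834] [275.50691034 467.84117006]
0.073 [294.26471141 193.22443521] [268.58826847 442.34661126]
0.2 [291.98450319 184.82207769] [254.90701914 391.93246611]
0.25 [290.97438342 181.09987927] [248.84630054 369.59927562]
0.3 [289.89018998 177.10472619] [242.3411399  345.62835714]
0.35 [288.72346484 172.80545139] [235.34078907 319.83270832]
```

View pics/t2d.png

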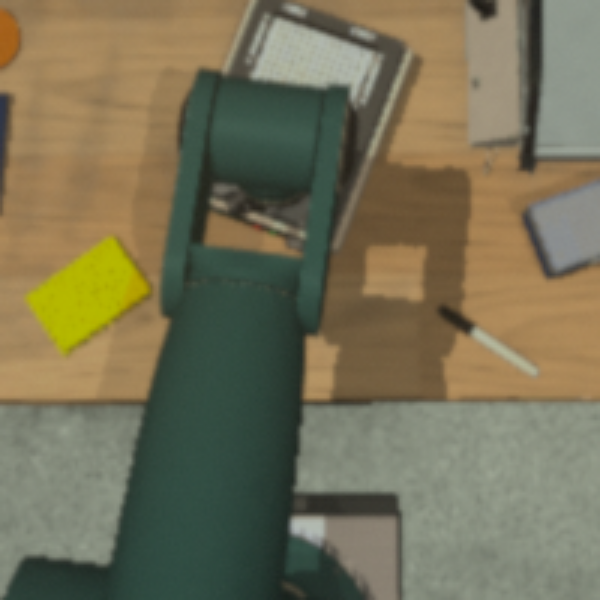

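View pics/s2d.png

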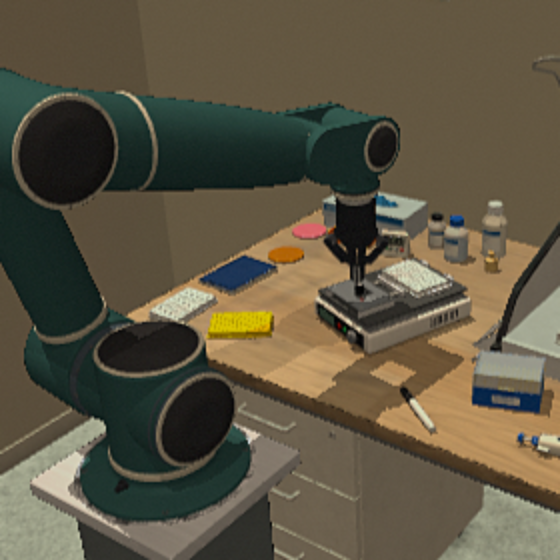

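Call:
{"name": "drive_tool", "arguments": {"deltas": [[[0,0,2,0],[0,0,4,0],[0,0,6,0],[0,0,7,0],[0,0,8,0],[0,0,8,0],[0,0,8,0],[0,0,8,0]]]}}

```text
t: 3.5
ee_pos: [0.4922, -0.0368, 0.0882]
eef_rot: [0.0, 0.974, 0.227, 0.0]
contact_force: [-0.9, 1.0, -0.4]
grip_width: 0.003
```

```bash
python3 -c "
from h import *
status()
a=np.ascontiguousarray(optics.read_camera('side')[:,:,::-1]);cv2.imwrite('pics/side3.png',a)
cv2.imwrite('pics/s3z.png',cv2.resize(a[180:225,280:325],None,fx=13,fy=13,interpolation=cv2.INTER_NEAREST))
"
```

```text
t 3.5 ee [ 0.4922 -0.0368  0.0882] shaker xy mm [-107.6  -34.2] F [-0.9  1.  -0.4] grip 0.003
```

View pics/s3z.png

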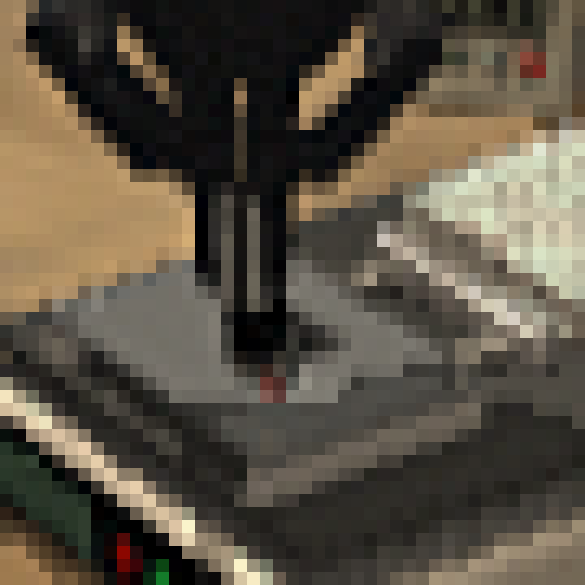

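Call:
{"name": "drive_tool", "arguments": {"deltas": [[[0,0,1,0],[0,0,2,0],[0,0,3,0],[0,0,4,0],[0,0,4,0],[0,0,4,0],[0,0,4,0],[0,0,4,0]]]}}

```text
t: 4.35
ee_pos: [0.4922, -0.0368, 0.0842]
eef_rot: [0.0, 0.974, 0.227, 0.0]
contact_force: [-0.8, -0.1, 0.2]
grip_width: 0.0
```

The reported TCP is below the cover surface and there is no contact force, so the real tips are higher than reported, as the picture shows. I'll go down in steps.

Call:
{"name": "drive_tool", "arguments": {"deltas": [[[0,0,2,0],[0,0,4,0],[0,0,6,0],[0,0,8,0],[0,0,10,0],[0,0,11,0],[0,0,12,0],[0,0,12,0]]]}}

```text
t: 5.15
ee_pos: [0.4922, -0.0368, 0.072]
eef_rot: [-0.0, 0.974, 0.227, -0.0]
contact_force: [0.3, 0.5, -0.4]
grip_width: -0.002
```

```bash
python3 -c "
from h import *
s,R=status();print(proj('side',s['ee_pos']))
a=np.ascontiguousarray(optics.read_camera('side')[:,:,::-1]);cv2.imwrite('pics/side4.png',a)
cv2.imwrite('pics/s4z.png',cv2.resize(a[180:225,280:325],None,fx=13,fy=13,interpolation=cv2.INTER_NEAREST))
"
```

```text
t 5.15 ee [ 0.4922 -0.0368  0.072 ] shaker xy mm [-107.6  -34.2] F [ 0.3  0.5 -0.4] grip -0.002
[[299.0472688 214.2561951]]
```

View pics/s4z.png

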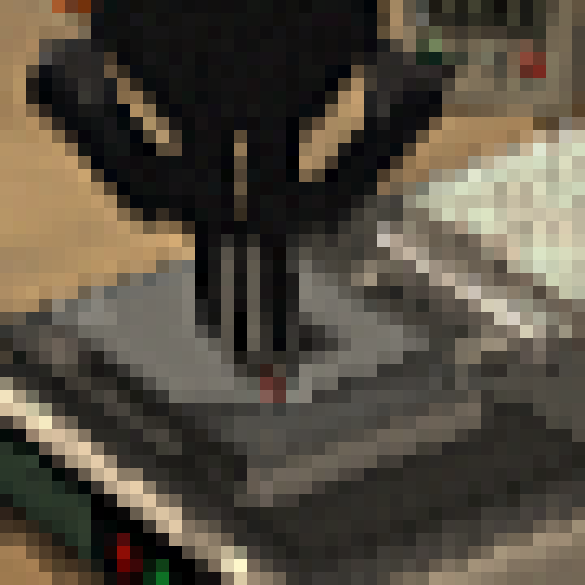

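Call:
{"name": "drive_tool", "arguments": {"deltas": [[[0,0,2,0],[0,0,4,0],[0,0,6,0],[0,0,7,0],[2,0,7,0],[4,0,7,0],[5,0,7,0],[5,0,7,0]]]}}

```text
t: 6.0
ee_pos: [0.4969, -0.0345, 0.0652]
eef_rot: [0.0, 0.974, 0.227, 0.0]
contact_force: [-0.3, 0.1, 0.5]
grip_width: 0.004
```

Call:
{"name": "drive_tool", "arguments": {"deltas": [[[0.5,0,0,0],[1,0,0,0],[1.5,0,0,0],[2,0,0,0],[2.5,0,0,0],[3,0,0,0],[3,0,0,0],[3,0,0,0]]]}}

```text
t: 6.8
ee_pos: [0.4994, -0.0333, 0.0651]
eef_rot: [0.0, 0.974, 0.227, -0.0]
contact_force: [-1.8, -0.3, 1.0]
grip_width: -0.001
```

```bash
python3 -c "
from h import *
s,R=status();print(proj('side',s['ee_pos']));dirs()
a=np.ascontiguousarray(optics.read_camera('side')[:,:,::-1]);cv2.imwrite('pics/side5.png',a)
cv2.imwrite('pics/s5z.png',cv2.resize(a[180:225,280:325],None,fx=13,fy=13,interpolation=cv2.INTER_NEAREST))
"
```

```text
t 6.8 ee [ 0.4994 -0.0333  0.0651] shaker xy mm [-102.1  -28.4] F [-1.8 -0.3  1. ] grip -0.001
[[299.42653494 214.798827  ]]
t 6.8 ee [ 0.4994 -0.0333  0.0651] shaker xy mm [-102.1  -28.4] F [-1.8 -0.3  1. ] grip -0.001
(1, 0) [ 0.69   0.723 -0.   ]
(0, 1) [ 0.723 -0.69  -0.   ]
```

View pics/s5z.png

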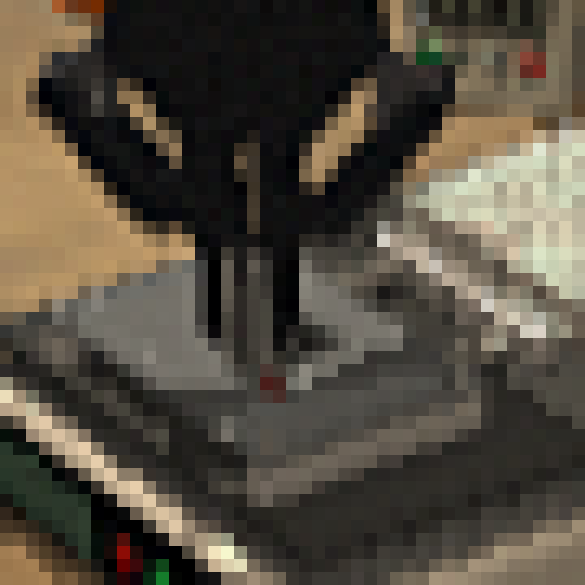

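Call:
{"name": "drive_tool", "arguments": {"deltas": [[[1,1,0,0],[2,2,0,0],[3,3.1,0,0],[4,4.2,0,0],[5,5.2,0,0],[6,6.3,0,0],[7,7.3,0,0],[7,7.3,0,0]]]}}

```text
t: 7.65
ee_pos: [0.5091, -0.0368, 0.0651]
eef_rot: [0.0, 0.974, 0.227, 0.0]
contact_force: [0.1, 0.3, 0.4]
grip_width: -0.0
```

```bash
python3 -c "
from h import *
s,R=status()
a=np.ascontiguousarray(optics.read_camera('side')[:,:,::-1]);cv2.imwrite('pics/side6.png',a)
cv2.imwrite('pics/s6z.png',cv2.resize(a[180:225,280:325],None,fx=13,fy=13,interpolation=cv2.INTER_NEAREST))
"
```

```text
t 7.65 ee [ 0.5091 -0.0368  0.0651] shaker xy mm [-91.8 -28.4] F [0.1 0.3 0.4] grip -0.0
```

View pics/s6z.png

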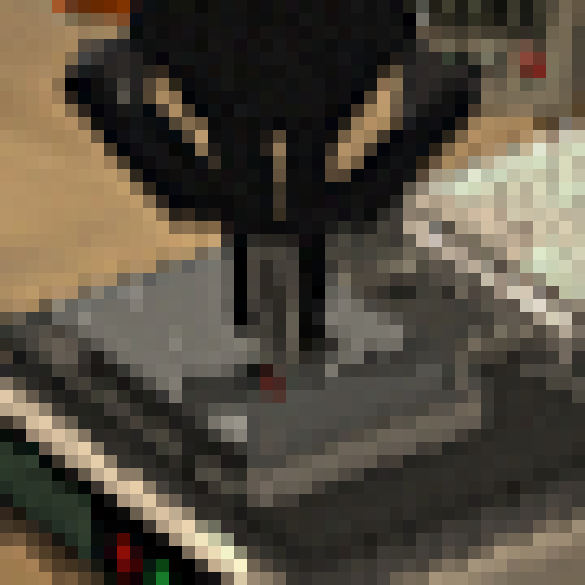

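Call:
{"name": "drive_tool", "arguments": {"deltas": [[[1,1,0,0],[2,2.1,0,0],[3,3.1,0,0],[4,4.2,0,0],[5,5.2,0,0],[6,6.3,0,0],[7,7.3,0,0],[8,8.4,0,0]]]}}

```text
t: 8.5
ee_pos: [0.5198, -0.0407, 0.0651]
eef_rot: [-0.0, 0.974, 0.227, -0.0]
contact_force: [-4.4, 1.3, 1.8]
grip_width: 0.001
```

Call:
{"name": "drive_tool", "arguments": {"deltas": [[[0.3,0.3,0,0],[0.6,0.6,0,0],[0.9,0.9,0,0],[1.2,1.3,0,0],[1.5,1.6,0,0],[1.8,1.9,0,0],[2.1,2.2,0,0],[2.1,2.2,0,0]]]}}

```text
t: 9.3
ee_pos: [0.5224, -0.0417, 0.065]
eef_rot: [-0.0, 0.974, 0.227, -0.0]
contact_force: [-5.0, 0.4, 0.7]
grip_width: 0.0
```

```bash
python3 -c "
from h import *
s,R=status()
a=np.ascontiguousarray(optics.read_camera('side')[:,:,::-1]);cv2.imwrite('pics/side7.png',a)
cv2.imwrite('pics/s7z.png',cv2.resize(a[180:225,280:345],None,fx=12,fy=12,interpolation=cv2.INTER_NEAREST))
a=np.ascontiguousarray(optics.read_camera('top')[:,:,::-1]);cv2.imwrite('pics/top7.png',a)
cv2.imwrite('pics/t7z.png',cv2.resize(a[120:220,250:350],None,fx=6,fy=6,interpolation=cv2.INTER_CUBIC))
"
```

```text
t 9.3 ee [ 0.5224 -0.0417  0.065 ] shaker xy mm [-77.6 -28.4] F [-5.   0.4  0.7] grip 0.0
```

View pics/s7z.png

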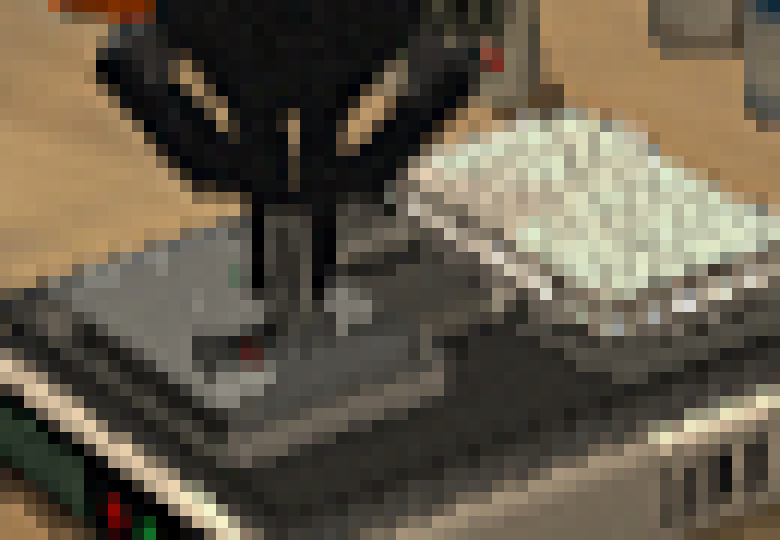

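View pics/t7z.png

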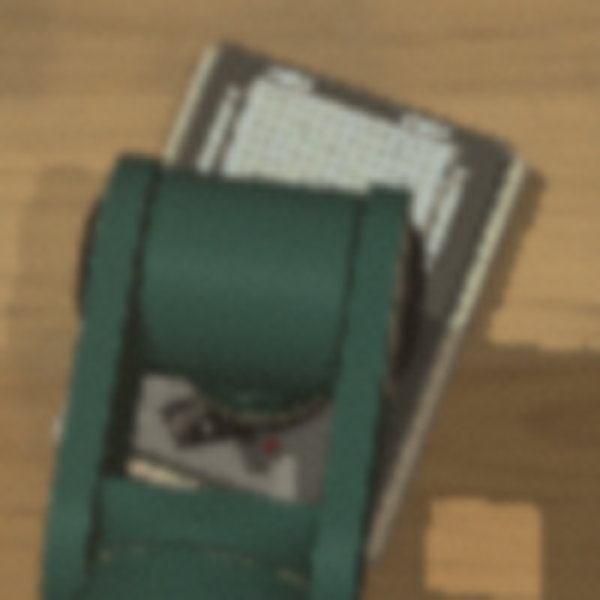

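Call:
{"name": "drive_tool", "arguments": {"deltas": [[[0.3,0.3,0,0],[0.6,0.6,0,0],[0.9,0.9,0,0],[1.2,1.3,0,0],[1.5,1.6,0,0],[1.5,1.6,0,0],[1.5,1.6,0,0],[1.5,1.6,0,0]]]}}

```text
t: 10.2
ee_pos: [0.5243, -0.0424, 0.0649]
eef_rot: [-0.0, 0.974, 0.227, -0.0]
contact_force: [-4.8, 0.8, 1.1]
grip_width: -0.002
```

Call:
{"name": "drive_tool", "arguments": {"deltas": [[[0.3,0.3,0,0],[0.6,0.6,0,0],[0.9,0.9,0,0],[1.2,1.3,0,0],[1.5,1.6,0,0],[1.5,1.6,0,0],[1.5,1.6,0,0],[1.5,1.6,0,0]]]}}

```text
t: 11.0
ee_pos: [0.5268, -0.0434, 0.0651]
eef_rot: [0.0, 0.974, 0.227, 0.0]
contact_force: [-2.4, -1.5, -0.2]
grip_width: -0.001
```

```bash
python3 -c "
from h import *
s,R=status()
a=np.ascontiguousarray(optics.read_camera('side')[:,:,::-1]);cv2.imwrite('pics/side8.png',a)
cv2.imwrite('pics/s8z.png',cv2.resize(a[180:225,280:345],None,fx=12,fy=12,interpolation=cv2.INTER_NEAREST))
"
```

```text
t 11.0 ee [ 0.5268 -0.0434  0.0651] shaker xy mm [-72.9 -28.5] F [-2.4 -1.5 -0.2] grip -0.001
```

View pics/s8z.png

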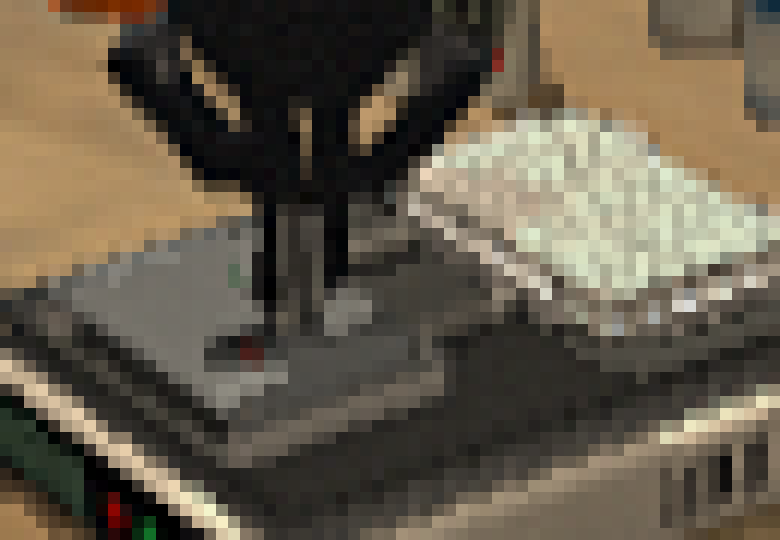

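Call:
{"name": "drive_tool", "arguments": {"deltas": [[[0.5,-3,0,0],[1.5,-5.5,0,0],[3,-7.5,0,0],[4.5,-9,0,0],[6,-10.5,0,0],[7.5,-12,0,0],[9,-13.5,0,0],[10,-14.5,0,0]]]}}

```text
t: 11.85
ee_pos: [0.5294, -0.0257, 0.0651]
eef_rot: [0.0, 0.974, 0.227, 0.0]
contact_force: [-1.3, -2.4, -0.9]
grip_width: -0.001
```

```bash
python3 -c "
from h import *
s,R=status()
a=np.ascontiguousarray(optics.read_camera('side')[:,:,::-1]);cv2.imwrite('pics/side9.png',a)
cv2.imwrite('pics/s9z.png',cv2.resize(a[180:225,280:345],None,fx=12,fy=12,interpolation=cv2.INTER_NEAREST))
"
```

```text
t 11.85 ee [ 0.5294 -0.0257  0.0651] shaker xy mm [-76.5 -11. ] F [-1.3 -2.4 -0.9] grip -0.001
```

View pics/s9z.png

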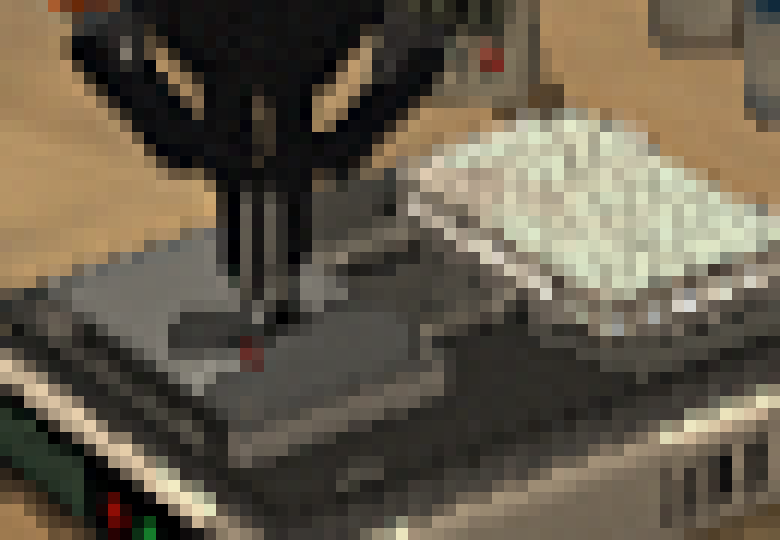

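Call:
{"name": "drive_tool", "arguments": {"deltas": [[[0.7,-0.7,0,0],[1.4,-1.4,0,0],[2.1,-2,0,0],[2.8,-2.7,0,0],[3.5,-3.4,0,0],[3.9,-3.8,0,0],[4.2,-4,0,0],[4.2,-4,0,0]]]}}

```text
t: 12.7
ee_pos: [0.5308, -0.0217, 0.065]
eef_rot: [0.001, 0.974, 0.227, -0.001]
contact_force: [-7.1, -12.8, 1.6]
grip_width: -0.0
```

Call:
{"name": "drive_tool", "arguments": {"deltas": [[[0.3,-0.3,0,0],[0.6,-0.6,0,0],[0.9,-0.9,0,0],[1.2,-1.2,0,0],[1.4,-1.4,0,0],[1.4,-1.4,0,0],[1.4,-1.4,0,0],[1.4,-1.4,0,0]]]}}

```text
t: 13.5
ee_pos: [0.5309, -0.0211, 0.065]
eef_rot: [0.002, 0.974, 0.227, -0.002]
contact_force: [-11.5, -25.3, 2.9]
grip_width: -0.004
```

Call:
{"name": "drive_tool", "arguments": {"deltas": [[[-2,1,0,0],[-5,2,0,0],[-9,2,0,0],[-13,2,0,0],[-17,2,0,0],[-20,2,-10,0],[-20,2,-35,0],[-20,2,-60,0]]]}}

```text
t: 14.3
ee_pos: [0.5145, -0.0292, 0.1264]
eef_rot: [-0.0, 0.974, 0.227, -0.0]
contact_force: [0.7, -0.0, 0.8]
grip_width: 0.001
```

Call:
{"name": "drive_tool", "arguments": {"deltas": [[[-10,10,-20,0],[-30,30,-30,0],[-60,60,-40,0],[-90,90,-40,0],[-120,120,-40,0],[-150,150,-40,0],[-180,180,-40,0],[-200,200,-40,0]]]}}

```text
t: 15.1
ee_pos: [0.4229, -0.2993, 0.1661]
eef_rot: [0.0, 0.974, 0.227, 0.0]
contact_force: [1.0, 0.6, 0.1]
grip_width: 0.001
```

```bash
python3 -c "
from h import *
s,R=status()
L2=[(circ(-.065,.012,.009,.113),(255,255,0)),(rect(.022,.108,-.064,.064,.084),(0,255,255))]
a=np.ascontiguousarray(optics.read_camera('side')[:,:,::-1]);b=np.ascontiguousarray(optics.read_camera('top')[:,:,::-1])
cv2.imwrite('pics/top10.png',b)
x=cv2.resize(a[175:245,270:370],None,fx=8,fy=8,interpolation=cv2.INTER_CUBIC);cv2.imwrite('pics/s10.png',x)
overlay('top',b,P,(250,120,350,220),6,[],'pics/t10.png')
overlay('top',b,P,(250,120,350,220),6,L2,'pics/t10o.png')
"
```

```text
t 15.1 ee [ 0.4229 -0.2993  0.1661] shaker xy mm [ -82.7 -304.5] F [1.  0.6 0.1] grip 0.001
```

View pics/t10.png

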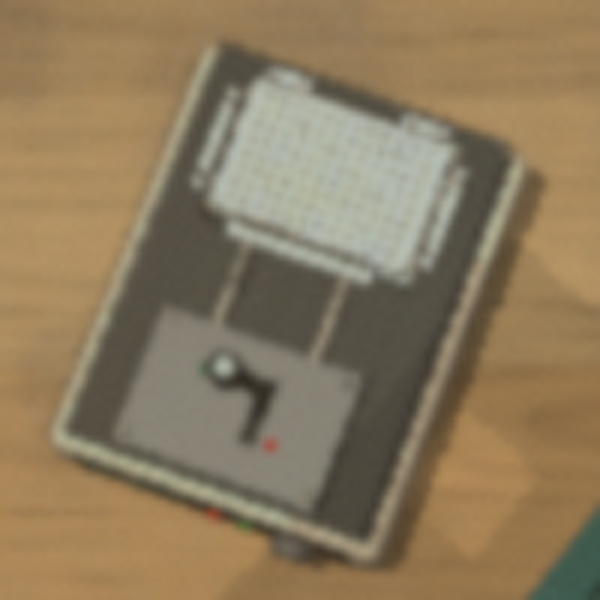

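View pics/t10o.png

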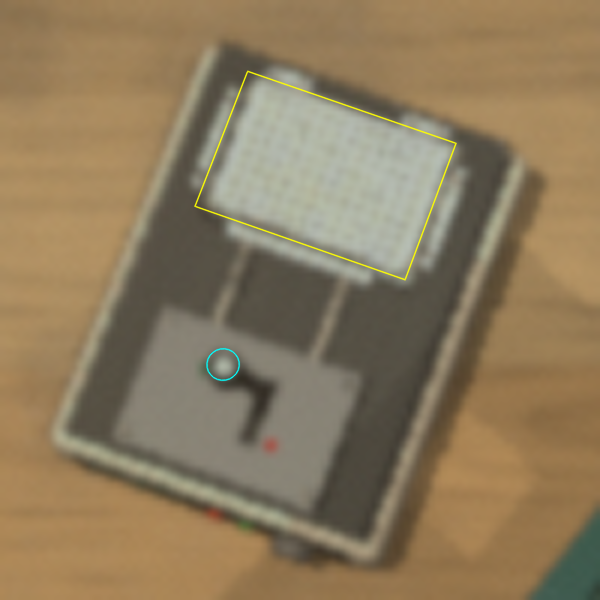

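View pics/s10.png

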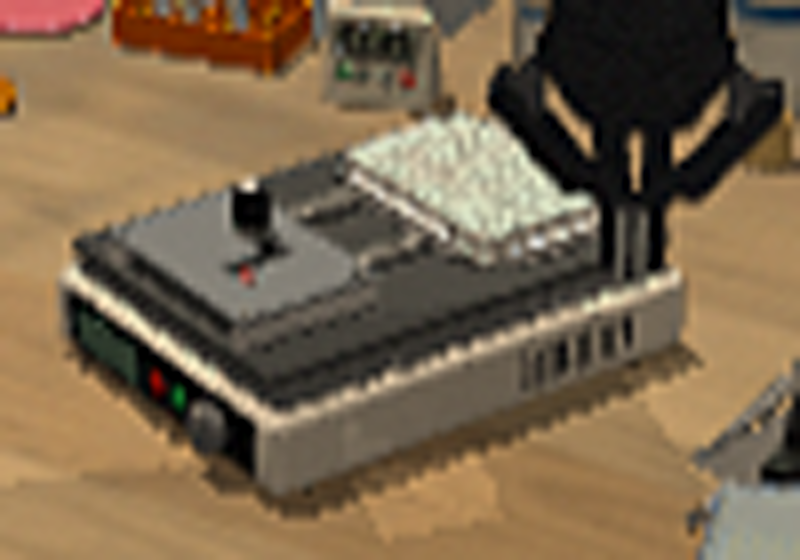

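```bash
python3 -c "
from h import *
k=ray('top',np.array([250,120])+np.array([224.5,367.5])/6-.5,.113);c,s=np.cos(P[2]),np.sin(P[2]);d=k[:2]-P[:2];print(c*d[0]+s*d[1],-s*d[0]+c*d[1])
status();print(hand_in())"
```

```text
-0.06631577906285152 0.010663121758043105
t 15.2 ee [ 0.4229 -0.2997  0.1658] shaker xy mm [ -82.6 -304.9] F [-0.6  0.5 -0.5] grip -0.001Traceback (most recent call last):
  File "<string>", line 4, in <module>
    status();print(hand_in())
                   ^^^^^^^
NameError: name 'hand_in' is not defined
```

```bash
python3 -c "
from workcell import hand_in
print(hand_in())"
```

```text
the job is handed in; nothing more can be done
None
```

I clamped the plate and handed the job in at about 15 s; no verdict was reported. With closed fingers I pushed the knob along the long leg, round the corner and up the short leg. I then backed off and moved the arm clear.

**Last checks**
- **Knob:** the top picture, taken after release, puts it at about shaker x −66, y +11 mm; the latched place is −65, +12. While I was pushing, it stopped hard there, at about 28 N.
- **Plate and jaw:** the plate lies flat against the rear stops and looks square, with the jaw on its front edge. I judged this only from the pictures, and could not measure the jaw's force or read the joints directly.
- **Corner:** by my position estimates the knob reached the corner before it turned into the short leg. That comes from the tool position and the change in force, because the fingers hid the knob at that moment.
- **Robot:** the wrist force was within about 1 N of zero at the end, with the fingers well away from the shaker. I did not measure the other objects on the desk; the arm passed above the desk and I saw no sign of contact.

**Disagreement:** the reported TCP height did not match the side camera. The fingertips showed about 30 mm higher than reported, and the reported TCP went below the cover with no contact force. I set the pushing height from the pictures instead.

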